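Dispense one tealight and nudge it into the draught screen

ROBOT

A 6-joint arm with a two-finger parallel gripper is mounted at the origin on the work surface. World frame = base frame: x ahead of the robot, y to its left, z up, the work surface at z = 0. Lengths are in m, angles in rad, forces in N, time in s.
With the tool pointing down it reaches from about 0.425 to 0.95 m from the base axis. Payload 3.5 kg.
Tool frame: the origin (TCP) lies on the centre line of the jaws, within the pads' length; the fingertips stand 14 mm ahead of it and the grasp point (between the pads) lies 5 mm behind it (tips_ahead is the distance from the TCP to the fingertips, in m); y points along the fingers, z is the direction in which the jaws open and shut, and the axes are right-handed (so a half turn about y gives the same grasp; the last joint's range is limited). The gripper opens to 85 mm and grips with 20 to 120 N. Pads are 22 mm wide; open, the fingers measure 114 mm over their backs; the gripper's body (76 mm by 85 mm) begins 54 mm behind the grasp point. The pads swing forward as they close: fully open they stand 13 mm farther back than shut.
Start: joints at [-1.415, 0.286, 1.577, -0, 1.279, -0.15], TCP at [0.203, -0.644, 0.245] pointing down, gripper open.
Joint ranges: [-2.77, 2.77], [-0.9, 2.22], [0.21, 2.48], [-1.53, 4.67], [0.24, 2.81], [-2.84, 2.84]. Speed limits (rad/s): [2.79, 2.79, 3.14, 3.14, 3.14, 3.14].

INTERFACE

Orientations are given as a unit quaternion [x, y, z, w].
In Python, from plant import get_state, read_camera, sign_off, tips_ahead gives the robot as it stands.
- The arm moves only by the tool send_rows, never from a script. Its argument "plan" is a list of rows, each a list of 2 entries, a list of its own where there are three numbers: the shift along the tool's x, y, z in units of 12 cm (1.0 is 12 cm), then the turn, a rotation vector about the tool's x, y, z in units of 360 degrees (1.0 is 360 degrees). In form: [[[tx, ty, tz], [rx, ry, rz]], ...]. A call has 1 to 12 rows; each row shifts and turns the commanded pose from where the row before left it, along the tool's axes as they then stand; what a row does not reach is not made up. A row lasts 1/10 s, in which the tool goes at most 50 mm and 8.59 degrees, less where a joint would pass 70% of its speed; a pose out of reach is approached as far as the arm can. A call with a number of a shift or a turn outside -1 to 1 is refused whole. A call with a gripper value outside its range is refused whole. "gripper" is the closure, from 0 (fully open) to 1 (shut), set as the call begins (left out, the last holds). The fingers move at their own pace and stop on an object; "grip_force" is the grip in N (left out, the last holds). Time passes only in rows, so rows that do not move let the fingers close. It gives the time, the measured TCP pose, the force and the opening at its end, in the units of the state.
- get_state(): the state, without advancing time (a new reading comes with each control period).
- read_camera(name): name is "scene" or "top" or "wrist"; returns a dict with "img" (400x640x3 uint8, blue, green, red), "fx", "fy", "cx", "cy" (pixels), "world_from_camera" (4x4, takes a point from camera to world coordinates); the wrist camera has in their place "mount" (4x4, takes a point from camera to tool coordinates, whose origin is the TCP and whose axes are the tool frame's). Camera axes: x right, y down, z forward; pixel columns grow to the right and rows downward; lengths in m; the calibration is good to about 2 mm. A picture is of the moment at which its call begins: read the wrist's pose just before it. There is no depth.
- sign_off(): hands the job in, once; it reports no verdict.
The state is a dict: "time": time; "qpos": joint angles; "dq": joint speeds; "joint_efforts": joint torques, N m; "eef_pos": TCP position; "tcp_rot": TCP orientation; "contact_force": force on the tool from outside, world axes, zero at the start; "wrist_torque": the same for the moment, N m; "opening": opening from 0.0 (shut) to 1.0 (fully open).
Only numpy, scipy, OpenCV 4.12 (cv2) and the standard library are available. Lean on these libraries where they do the work, as an engineer would, in place of code of your own. Each camera call takes 0.05 s, during which the arm holds its last target. There are 200 camera calls.

TASK

Press the knob of the tealight dispenser's plunger fully home once, so that a single tealight comes out, and let the plunger spring back. Then nudge that tealight along the shelf with your fingertips, in through the open side of the three-sided glass draught screen, until it stands wholly inside. Do not pick up, tip or grip anything, and leave the other things as they stand.

Things in the scene. Friction and masses are not known exactly. Their poses are not given: they have to be found in the camera images.
- dispenser: Tealight dispenser fixed to the shelf: clear magazine 48 x 48 mm, 50 mm tall, sight slots in its sides, brass collar; wooden plunger housing behind it, 52 mm wide, 42 mm tall, from y = -24 to -130 mm; low foot rails out to x = +-30 mm, flat brass lugs to +-49 mm. Origin on the shelf under the magazine's centre; +y is the way the tealights come out, z up. No floor: the lowest tealight stands on the shelf.
- outlet (a point): Where the ejected tealight's centre stands after a full press, give or take 3 mm: 70 mm from the dispenser's origin along its +y, 7.5 mm above the shelf. It comes out through a gap 18 mm high under the magazine's +y wall. Axes as the dispenser's. After the plunger springs back the next tealight drops into place; a second press would eject it.
- plunger (a joint): Travel of the spring plunger in m along the dispenser's +y: 0 = sprung out (rest), 0.080 = fully home, knob up against the housing. The spring pushes back with about 3 N at rest and 7 N fully home, and returns the plunger to 0 within a second when it is let go.
- plunger_face (a point): Centre of the flat outer face of the plunger's dark wooden knob, to be pressed along the dispenser's +y. The knob is a disc 34 mm across, 14 mm thick, on a 10 mm steel rod, its axis level, 28 mm above the shelf; at rest the face is 224 mm from the dispenser's origin along its -y. Moves with the plunger. Axes as the dispenser's.
- tealight0_c (a point): Centre (half-way up) of the lowest tealight in the magazine, the one that a press ejects: aluminium cup filled with wax, 38 mm across, 15 mm tall, 15 g, flat on the shelf (centre 7.5 mm up). It slides easily.
- screen: Draught screen fixed to the shelf: three glass panes 3 mm thick in a brass frame 40 mm tall. Origin on the shelf, middle of the space inside; +x points to the closed back, the open side faces -x. Inside: y = -52 to +52 mm, x = -33 mm (open edge) to +33 mm (back); opening 101 mm wide between 6 mm posts. No floor. A tealight whose centre is at x = -14 mm or more is wholly inside.
- vase: Bystander, loose, to be left alone: white porcelain vase, 150 mm tall, 80 mm wide; origin under its centre.
- cup_a: Bystander, loose, to be left alone: small open steel cup, 54 mm across the rim, 45 mm tall; origin under its centre.
- cup_b: Bystander, loose, to be left alone: second small steel cup like cup_a; origin under its centre.
- horse: Bystander, loose, to be left alone: white ceramic horse on a dark wooden plinth 40 x 92 mm, 106 mm tall; origin under its centre.
- bell: Bystander, loose, to be left alone: brass hand bell standing mouth down, 56 mm across, 88 mm tall; origin under its centre.
- incense_box: Bystander, loose, to be left alone: long green plastic incense box with a sliding top, 230 x 60 x 38 mm, long side along its own x; origin under its centre.
- tealight0: The same tealight as tealight0_c; origin at the centre of its underside.
- tealight1_c (a point): Centre of tealight number 2 from the bottom of the stack of three in the magazine, same kind; it must stay in the magazine (it drops by 15 mm after the press).
- tealight2_c (a point): Centre of tealight number 3 from the bottom of the stack of three in the magazine, same kind; it must stay in the magazine (it drops by 15 mm after the press).

How it is judged:
By the outcome, as a careful person would: the job done as asked, in the order asked, and still so for the second after the job is handed in, with the robot touching nothing.
It also fails if it takes over 58 s, if anything falls off the work surface, if the arm or the gripper's body presses on something with over 40 N, if the wrist force passes 120 N, or if a joint passes its speed limit or range.

## Working session

There is one attempt and no reset: what is moved stays moved. The work goes in short steps, Python scripts to look and compute and a tool call to move; the robot and the scene stay as the last step left them, time stands still between calls to the robot, and variables do not carry over. Pictures are saved under pics/ and viewed, about 8 in all and at most 12, crops included, and the job is handed in when it is done.

Besides the shell and the picture viewer there is one more tool, called after "Emit:" as name(argument=value, ...), one argument or row to a line, values as JSON. send_rows: Moves the arm, as the interface text tells. Its arguments: {"type":"object","properties":{"plan":{"type":"array"},"gripper":{"type":"number"},"grip_force":{"type":"number"}},"required":["plan"]}

```bash
mkdir -p pics; ls; python3 - <<'E'
from plant import *
import cv2
s=get_state();print(s, tips_ahead)
for n in("scene","top"):
    c=read_camera(n);cv2.imwrite(f"pics/{n}0.png",c["img"]);print(n,c["fx"],c["fy"],c["cx"],c["cy"],c["world_from_camera"])
E
```

```text
pics
{'time': 0.0, 'qpos': array([-1.41500331e+00,  2.87166361e-01,  1.57817010e+00, -1.61309993e-05,
        1.27862833e+00, -1.49986903e-01]), 'dq': array([ 7.38116522e-05,  2.17315509e-04,  2.52719680e-04,  2.07089900e-03,
        8.54283803e-04, -2.86403222e-04]), 'joint_efforts': array([ 5.77734900e-04, -4.05980802e+01, -2.92627627e+01, -1.86942552e-04,
        5.74643418e-03,  2.13493095e-06]), 'eef_pos': array([ 0.20313448, -0.64304985,  0.24395043]), 'tcp_rot': array([-0.10769829,  0.69969635, -0.69801903,  0.1076825 ]), 'contact_force': array([-0.08425584, -0.35533347, -0.02499617]), 'wrist_torque': array([-0.00663635, -0.00270482, -0.01152297]), 'opening': 0.9980521038915492} 0.014
scene 435.61763324361243 435.61763324361243 314.6706804131291 191.26384180942912 [[ 0.23100313  0.74427814 -0.62664791  1.20830495]
 [ 0.97290398 -0.17023551  0.15645355 -0.18494161]
 [ 0.00976723 -0.6458095  -0.76343611  0.82427929]
 [ 0.          0.          0.          1.        ]]
top 427.90454636864797 427.90454636864797 319.2094608518542 206.8002418263273 [[ 0.01965277 -0.99858204  0.04947399  0.50753535]
 [-0.9998003  -0.01944928  0.00459127 -0.03016785]
 [-0.00362253 -0.04955434 -0.99876486  1.2866179 ]
 [ 0.          0.          0.          1.        ]]
```

View pics/scene0.png

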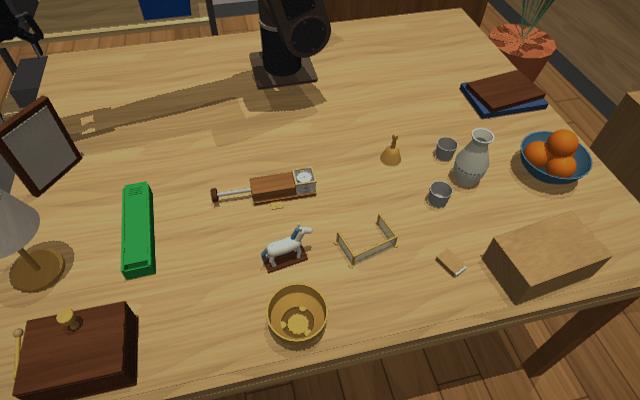

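View pics/top0.png

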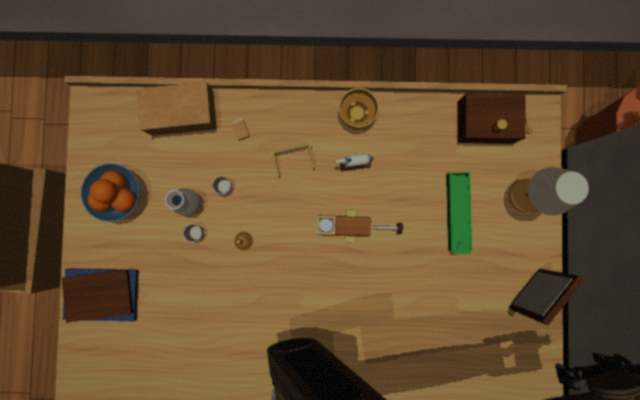

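The dispenser is at top (325,226), with its knob at about (400,228), pointing along world +y. The screen is at (295,160) and opens towards the robot (image down). I'll enlarge a crop to measure.

```bash
python3 - <<'E'
import cv2,numpy as np
t=cv2.imread("pics/top0.png")[135:250,260:420];s=cv2.imread("pics/scene0.png")[165:275,200:410]
cv2.imwrite("pics/c1.png",cv2.resize(t,None,fx=5,fy=5,interpolation=cv2.INTER_CUBIC))
E
```

```text
(no output)
```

View pics/c1.png

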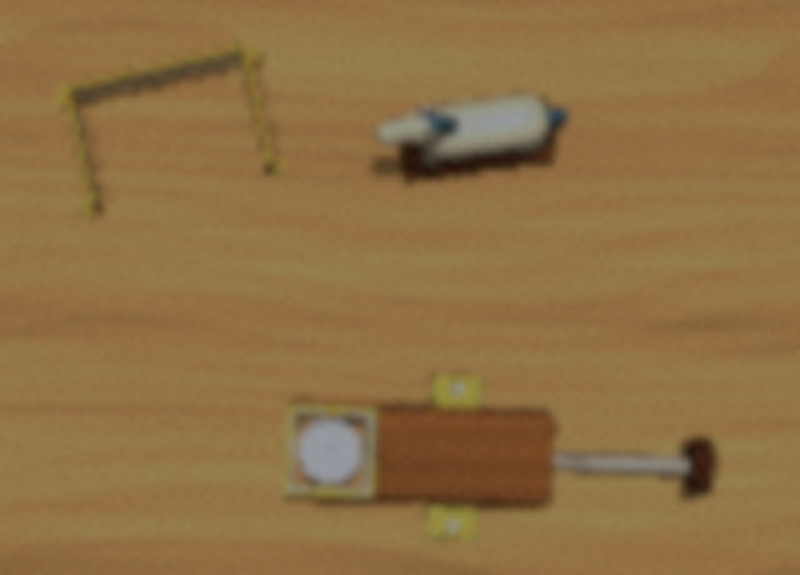

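```bash
cat > h.py <<'E'
import numpy as np
K=(427.9045,319.2095,206.8002)
W=np.array([[0.01965277,-0.99858204,0.04947399,0.50753535],[-0.9998003,-0.01944928,0.00459127,-0.03016785],[-0.00362253,-0.04955434,-0.99876486,1.2866179]])
def top(u,v,z):
    d=W[:,:3]@np.array([(u-K[1])/K[0],(v-K[2])/K[0],1]);return (W[:,3]+d*(z-W[2,3])/d[2])[:2]
E
python3 - <<'E'
from h import *
c=lambda u,v,z:top(260+(u-2)/5,135+(v-2)/5,z)
m=c(331,451,.05);k=c(713,466,.038);l=c(457,390,.004);l2=c(452,523,.004)
print("mag",m,"knob",k,np.linalg.norm(m-k),"ang",np.degrees(np.arctan2(*(m-k)[::-1])))
print("lug",l,l2,np.linalg.norm(l-l2),np.degrees(np.arctan2(*(l-l2)[::-1]))+90)
h0=c(375,455,.046);h1=c(553,458,.042)
S=[c(*p,.04) for p in((68,97),(253,57),(96,210),(271,168))]
print(S);bl,br,fl,fr=S
print("screen",np.mean(S,0),"widths",np.linalg.norm(bl-br),np.linalg.norm(fl-fr),np.linalg.norm(bl-fl),np.linalg.norm(br-fr))
x=(bl+br-fl-fr);print("ang x",np.degrees(np.arctan2(x[1],x[0])),np.degrees(np.arctan2(*(bl-br)[::-1]))-90)
print("horse nose",c(378,133,.09),"plinth",c(408,178,.012),c(552,158,.012))
d=(m-k)/np.linalg.norm(m-k);print("outlet",m+.07*d,"d",d)
E
```

```text
mag [ 0.51713683 -0.04453126] knob [ 0.51286838 -0.26729299] 0.22280262463359057 ang 88.90226110540696
lug [ 0.55551851 -0.11991461] [ 0.47591448 -0.11819757] 0.07962255345905081 88.76433116060471
[array([0.72183999, 0.1136738 ]), array([0.74757822, 0.00554123]), array([0.65550553, 0.095607  ]), array([ 0.68220015, -0.00636384])]
screen [0.70178097 0.05211455] widths 0.1111535421480635 0.1054070973655425 0.0687507798477285 0.0664531630158291
ang x 12.819651769566574 13.388679954802654
horse nose [ 0.69615747 -0.06713745] plinth [ 0.6816719  -0.08799206] [ 0.69536959 -0.17401743]
outlet [0.51847789 0.02545589] d [0.01915799 0.99981647]
```

```bash
cat >> h.py <<'E'
from scipy.spatial.transform import Rotation as R
from plant import get_state,read_camera
def go(p,xdeg):
    """shift (units, tool axes) and turn to reach TCP p with tool x at heading xdeg, tool y down"""
    s=get_state();r=R.from_quat(s["tcp_rot"])
    x=np.array([np.cos(np.radians(xdeg)),np.sin(np.radians(xdeg)),0]);y=np.array([0,0,-1.]);
    T=R.from_matrix(np.c_[x,y,np.cross(x,y)])
    d=np.array(p)-s["eef_pos"]
    print("t",round(s["time"],2),"pos",s["eef_pos"].round(4),"xhead",np.degrees(np.arctan2(*r.as_matrix()[1::-1,0])).round(2),"F",s["contact_force"].round(1))
    print("shift now-axes",(r.inv().apply(d)/.12).round(3),"new-axes",(T.inv().apply(d)/.12).round(3),"turn",((r.inv()*T).as_rotvec()/2/np.pi).round(4))
E
python3 - <<'E'
from h import *
s=get_state();print(R.from_quat(s["tcp_rot"]).as_matrix().round(3));print(read_camera("wrist")["mount"].round(3))
# tool pushing side: start 30mm before face
for a in(89,-91): go((.5128,-.31,.1),a)
E
```

```text
[[-0.954 -0.     0.301]
 [-0.301  0.002 -0.954]
 [-0.    -1.    -0.002]]
[[ 0.001  0.961  0.277 -0.071]
 [ 0.001 -0.277  0.961 -0.129]
 [ 1.    -0.    -0.001 -0.   ]
 [ 0.     0.     0.     1.   ]]
t 0.15 pos [ 0.2032 -0.6432  0.2442] xhead -162.48 F [ 0.2 -0.5 -0.9]
shift now-axes [-3.296  1.206 -1.869] new-axes [ 2.821  1.202 -2.531] turn [2.000e-04 3.014e-01 2.000e-04]
t 0.15 pos [ 0.2032 -0.6432  0.2442] xhead -162.48 F [ 0.2 -0.5 -0.9]
shift now-axes [-3.296  1.206 -1.869] new-axes [-2.821  1.202  2.531] turn [ 0.0002 -0.1986 -0.0002]
```

Emit:
send_rows(
  plan=[
    [[0, 0, 0], [0, -0.022, 0]],
    [[0, 0, 0], [0, -0.022, 0]],
    [[0, 0, 0], [0, -0.022, 0]],
    [[0, 0, 0], [0, -0.022, 0]],
    [[0, 0, 0], [0, -0.022, 0]],
    [[0, 0, 0], [0, -0.022, 0]],
    [[0, 0, 0], [0, -0.022, 0]],
    [[0, 0, 0], [0, -0.022, 0]],
    [[0, 0, 0], [0, -0.0226, 0]],
  ],
  gripper=1,
  grip_force=20,
)

```text
time: 1.05
eef_pos: [0.2032, -0.6434, 0.2447]
tcp_rot: [-0.497, 0.503, -0.503, 0.497]
contact_force: [1.0, -0.0, -0.4]
opening: 0.0
```

Emit:
send_rows(
  plan=[
    [[-0.235, 0.1, 0.211], [0, 0, 0]],
    [[-0.235, 0.1, 0.211], [0, 0, 0]],
    [[-0.235, 0.1, 0.211], [0, 0, 0]],
    [[-0.235, 0.1, 0.211], [0, 0, 0]],
    [[-0.235, 0.1, 0.211], [0, 0, 0]],
    [[-0.235, 0.1, 0.211], [0, 0, 0]],
    [[-0.235, 0.1, 0.211], [0, 0, 0]],
    [[-0.235, 0.1, 0.211], [0, 0, 0]],
    [[-0.235, 0.1, 0.211], [0, 0, 0]],
    [[-0.235, 0.1, 0.211], [0, 0, 0]],
    [[-0.235, 0.1, 0.211], [0, 0, 0]],
    [[-0.235, 0.1, 0.211], [0, 0, 0]],
  ],
)

```text
time: 2.25
eef_pos: [0.5136, -0.3091, 0.1006]
tcp_rot: [-0.496, 0.504, -0.504, 0.496]
contact_force: [0.7, 0.1, 0.4]
opening: -0.001
```

```bash
python3 - <<'E'
from h import *
import cv2
go((.5128,-.31,.026),-91.1)
s=get_state();c=read_camera("wrist");print(c["fx"],c["cx"],c["cy"])
im=c["img"].copy()
P=R.from_quat(s["tcp_rot"]).as_matrix();M=np.linalg.inv(c["mount"])
d=np.array([.0192,.9998,0])
def pr(w):
    q=M@np.r_[P.T@(np.array(w)-s["eef_pos"]),1];return (c["fx"]*q[0]/q[2]+c["cx"],c["fy"]*q[1]/q[2]+c["cy"])
f=np.array([.5172,-.0445,.028])-.224*d
for w in (f,f+[.017,0,0],f-[.017,0,0],f+[0,0,.017],[.5172,-.0445,.05],f+.094*d):
    u=pr(w);print(u);cv2.circle(im,(int(u[0]),int(u[1])),3,(0,0,255),-1)
cv2.imwrite("pics/w1.png",im)
E
```

```text
t 2.25 pos [ 0.5136 -0.3091  0.1006] xhead -90.99 F [0.7 0.1 0.4]
shift now-axes [ 0.007  0.622 -0.006] new-axes [ 0.007  0.622 -0.006] turn [ 0.      0.0003 -0.    ]
340.0197582511066 313.9800778481073 194.65057018107768
(np.float64(311.27447125497173), np.float64(149.55567255363175))
(np.float64(339.84144511124185), np.float64(149.0489574471259))
(np.float64(282.7359464802791), np.float64(150.0618830361801))
(np.float64(311.0047944324777), np.float64(154.15655856719735))
(np.float64(310.1461271312083), np.float64(-477.0125256228491))
(np.float64(311.1082044441215), np.float64(-31.137375091703575))
```

View pics/w1.png

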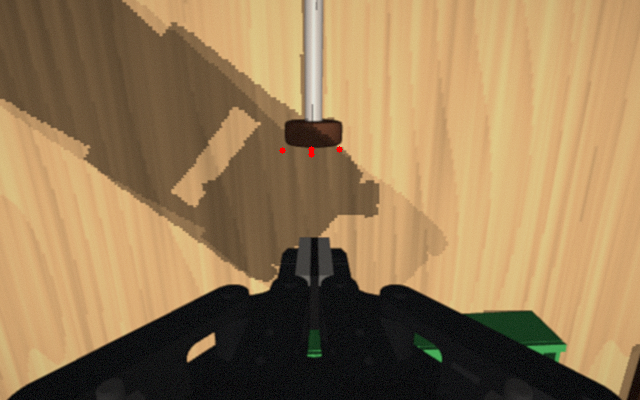

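The picture shows the knob at (313,133), within 2 px of the prediction, with the shut fingers at (314,245) lined up behind it. I'll descend and press next.

Emit:
send_rows(
  plan=[
    [[0, 0.2, 0], [0, 0, 0]],
    [[0, 0.2, 0], [0, 0, 0]],
    [[0, 0.15, 0], [0, 0, 0]],
    [[0, 0.07, 0], [0, 0, 0]],
    [[-0.1, 0, 0], [0, 0, 0]],
    [[-0.1, 0, 0], [0, 0, 0]],
    [[0, 0, 0], [0, 0, 0]],
  ],
)

```text
time: 3.0
eef_pos: [0.5136, -0.285, 0.0278]
tcp_rot: [0.496, -0.504, 0.504, -0.496]
contact_force: [-0.6, 0.1, -0.6]
opening: 0.001
```

Emit:
send_rows(
  plan=[
    [[-0.05, 0, 0], [0, 0, 0]],
    [[-0.06, 0, 0], [0, 0, 0]],
    [[-0.06, 0, 0], [0, 0, 0]],
    [[-0.06, 0, 0], [0, 0, 0]],
    [[-0.06, 0, 0], [0, 0, 0]],
    [[-0.06, 0, 0], [0, 0, 0]],
    [[-0.06, 0, 0], [0, 0, 0]],
    [[-0.06, 0, 0], [0, 0, 0]],
    [[-0.06, 0, 0], [0, 0, 0]],
    [[-0.06, 0, 0], [0, 0, 0]],
    [[-0.04, 0, 0], [0, 0, 0]],
    [[0, 0, 0], [0, 0, 0]],
  ],
)

```text
time: 4.2
eef_pos: [0.5155, -0.2115, 0.028]
tcp_rot: [0.496, -0.503, 0.505, -0.496]
contact_force: [-0.8, -7.3, 2.7]
opening: 0.001
```

Contact is good. I'll creep until it hits the stop.

Emit:
send_rows(
  plan=[
    [[-0.03, 0, 0], [0, 0, 0]],
    [[-0.03, 0, 0], [0, 0, 0]],
    [[0, 0, 0], [0, 0, 0]],
  ],
)

```text
time: 4.5
eef_pos: [0.5156, -0.2047, 0.028]
tcp_rot: [0.496, -0.503, 0.505, -0.496]
contact_force: [0.3, -6.4, 3.7]
opening: -0.0
```

Emit:
send_rows(
  plan=[
    [[-0.02, 0, 0], [0, 0, 0]],
    [[0, 0, 0], [0, 0, 0]],
  ],
)

```text
time: 4.7
eef_pos: [0.5157, -0.2025, 0.028]
tcp_rot: [0.496, -0.503, 0.506, -0.496]
contact_force: [-0.1, -7.1, 3.9]
opening: -0.0
```

Emit:
send_rows(
  plan=[
    [[-0.02, 0, 0], [0, 0, 0]],
    [[0, 0, 0], [0, 0, 0]],
  ],
)

```text
time: 4.9
eef_pos: [0.5157, -0.2001, 0.028]
tcp_rot: [0.496, -0.503, 0.506, -0.496]
contact_force: [0.7, -7.0, 2.4]
opening: -0.002
```

Emit:
send_rows(
  plan=[
    [[-0.015, 0, 0], [0, 0, 0]],
    [[0, 0, 0], [0, 0, 0]],
  ],
)

```text
time: 5.1
eef_pos: [0.5158, -0.1984, 0.028]
tcp_rot: [0.496, -0.503, 0.506, -0.496]
contact_force: [0.4, -7.9, 2.8]
opening: -0.001
```

Emit:
send_rows(
  plan=[
    [[-0.015, 0, 0], [0, 0, 0]],
    [[0, 0, 0], [0, 0, 0]],
  ],
)

```text
time: 5.3
eef_pos: [0.5158, -0.1968, 0.028]
tcp_rot: [0.496, -0.503, 0.506, -0.496]
contact_force: [-0.7, -7.7, 3.5]
opening: 0.002
```

```bash
python3 - <<'E'
from h import *
import cv2
c=read_camera("top");im=c["img"][200:260,270:420]
d=read_camera("scene")["img"][155:225,190:350]
A=cv2.resize(im,(750,300),interpolation=cv2.INTER_CUBIC);B=cv2.resize(d,(686,300),interpolation=cv2.INTER_CUBIC)
B=cv2.copyMakeBorder(B,0,0,0,64,cv2.BORDER_CONSTANT)
cv2.imwrite("pics/p1.png",np.vstack([A,B]));print(get_state()["contact_force"])
E
```

```text
[-0.30750595 -6.6844291   3.52040079]
```

View pics/p1.png

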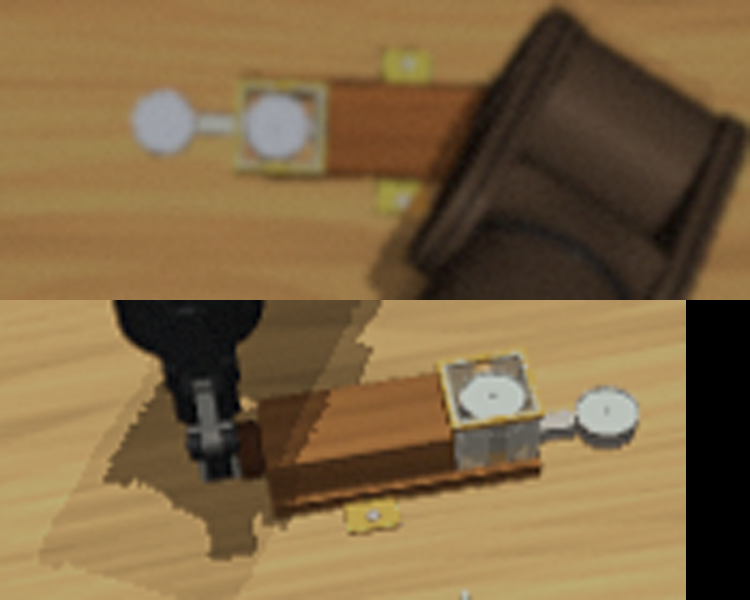

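The tealight is out at top crop (163,122), with the pusher rod behind it. The knob is a few mm short of the housing, so I'll creep on.

Emit:
send_rows(
  plan=[
    [[-0.015, 0, 0], [0, 0, 0]],
    [[0, 0, 0], [0, 0, 0]],
  ],
)

```text
time: 5.6
eef_pos: [0.5159, -0.1967, 0.0281]
tcp_rot: [0.497, -0.501, 0.506, -0.495]
contact_force: [-1.7, -12.8, 1.4]
opening: 0.002
```

Emit:
send_rows(
  plan=[
    [[-0.015, 0, 0], [0, 0, 0]],
    [[0, 0, 0], [0, 0, 0]],
  ],
)

```text
time: 5.8
eef_pos: [0.5159, -0.1966, 0.0282]
tcp_rot: [0.498, -0.5, 0.507, -0.495]
contact_force: [-1.9, -18.7, 0.2]
opening: 0.003
```

The force rose from 7 to 19 N with no further travel, so the plunger is home. I'll retract.

Emit:
send_rows(
  plan=[
    [[0.08, 0, 0], [0, 0, 0]],
    [[0.08, 0, 0], [0, 0, 0]],
    [[0.08, 0, 0], [0, 0, 0]],
    [[0.08, 0, 0], [0, 0, 0]],
    [[0.08, 0, 0], [0, 0, 0]],
    [[0.08, 0, 0], [0, 0, 0]],
    [[0.08, 0, 0], [0, 0, 0]],
    [[0.08, 0, 0], [0, 0, 0]],
    [[0.08, 0, 0], [0, 0, 0]],
    [[0.1, 0, 0], [0, 0, 0]],
    [[0.1, 0, 0], [0, 0, 0]],
    [[0, 0, 0], [0, 0, 0]],
  ],
)

```text
time: 7.0
eef_pos: [0.5124, -0.3029, 0.0262]
tcp_rot: [-0.495, 0.505, -0.504, 0.495]
contact_force: [0.5, -0.4, 0.0]
opening: -0.002
```

Emit:
send_rows(
  plan=[
    [[0, -0.3, 0], [0, 0, 0]],
    [[0, -0.3, 0], [0, 0, 0]],
    [[0, -0.3, 0], [0, 0, 0]],
    [[0, -0.3, 0], [0, 0, 0]],
    [[0, 0, 0], [0, 0, 0]],
  ],
)

```text
time: 7.5
eef_pos: [0.5155, -0.3037, 0.1773]
tcp_rot: [0.495, -0.501, 0.508, -0.496]
contact_force: [0.8, -0.5, 0.1]
opening: -0.001
```

```bash
python3 - <<'E'
from h import *
import cv2
c=read_camera("top");im=c["img"][135:250,260:420]
cv2.imwrite("pics/p2.png",cv2.resize(im,None,fx=5,fy=5,interpolation=cv2.INTER_CUBIC))
E
```

```text
(no output)
```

View pics/p2.png

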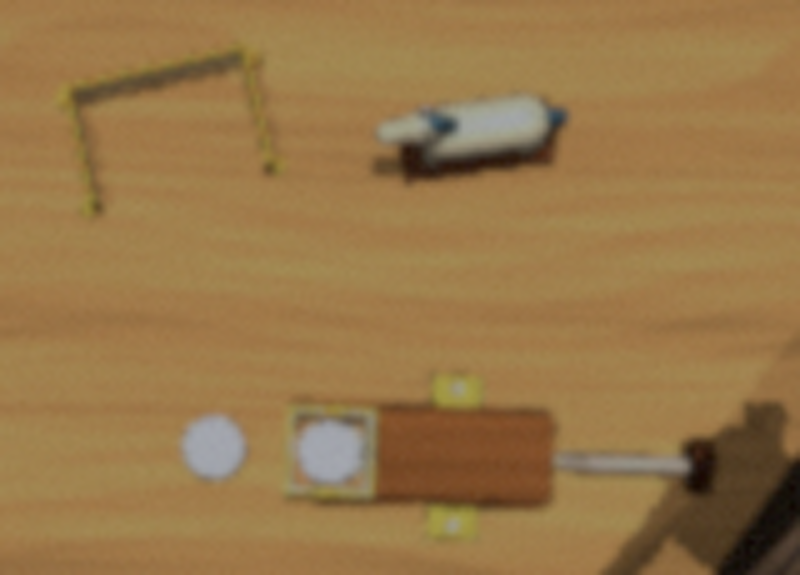

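The tealight stands at crop (214,447). The plunger is back out, and the next tealight has dropped into the magazine. I'll compute the push.

```bash
python3 - <<'E'
from h import *
t=top(260+(214-2)/5,135+(447-2)/5,.015);print("tealight",t)
g=np.array([.7018,.0521])-.004*np.array([.974,.225])
v=g-t;L=np.linalg.norm(v);a=np.degrees(np.arctan2(v[1],v[0]));u=v/L
print("goal",g,"dist",L,"heading",a)
p=t-.05*u;print("start",p)
go((p[0],p[1],.18),a-180)
E
```

```text
tealight [0.51841822 0.0245861 ]
goal [0.697904 0.0512  ] dist 0.18144819005711493 heading 8.434281368606229
start [0.46895898 0.01725236]
t 7.55 pos [ 0.5143 -0.3027  0.1742] xhead -90.97 F [ 0.1  0.  -0.1]
shift now-axes [-2.659 -0.059 -0.422] new-axes [-0.017 -0.049 -2.693] turn [-9.000e-04  2.239e-01 -1.000e-04]
```

Emit:
send_rows(
  plan=[
    [[0, 0, 0], [-0.0009, 0.0224, 0]],
    [[0, 0, 0], [0, 0.0224, 0]],
    [[0, 0, 0], [0, 0.0224, 0]],
    [[0, 0, 0], [0, 0.0224, 0]],
    [[0, 0, 0], [0, 0.0224, 0]],
    [[0, 0, 0], [0, 0.0224, 0]],
    [[0, 0, 0], [0, 0.0224, 0]],
    [[0, 0, 0], [0, 0.0224, 0]],
    [[0, 0, 0], [0, 0.0224, 0]],
    [[0, 0, 0], [0, 0.0224, 0]],
    [[0, 0, 0], [0, 0, 0]],
  ],
  gripper=0.72,
)

```text
time: 8.65
eef_pos: [0.5119, -0.301, 0.1685]
tcp_rot: [-0.055, 0.707, -0.704, 0.049]
contact_force: [-0.1, -0.1, -0.7]
opening: 0.282
```

Emit:
send_rows(
  plan=[
    [[0, 0, -0.27], [0, 0, 0]],
    [[0, 0, -0.27], [0, 0, 0]],
    [[0, 0, -0.27], [0, 0, 0]],
    [[0, 0, -0.27], [0, 0, 0]],
    [[0, 0, -0.27], [0, 0, 0]],
    [[0, 0, -0.27], [0, 0, 0]],
    [[0, 0, -0.27], [0, 0, 0]],
    [[0, 0, -0.27], [0, 0, 0]],
    [[0, 0, -0.27], [0, 0, 0]],
    [[0, 0, -0.26], [0, 0, 0]],
    [[0, 0, 0], [0, 0, 0]],
    [[0, 0, 0], [0, 0, 0]],
  ],
)

```text
time: 9.85
eef_pos: [0.4652, 0.0178, 0.1704]
tcp_rot: [-0.056, 0.706, -0.705, 0.05]
contact_force: [0.3, -0.9, -0.1]
opening: 0.284
```

```bash
python3 - <<'E'
from h import *
go((.469,.0173,.019),-171.6);print(get_state()["opening"])
E
```

```text
t 9.85 pos [0.4652 0.0178 0.1704] xhead -171.4 F [ 0.3 -0.9 -0.1]
shift now-axes [-0.039  1.262  0.011] new-axes [-0.03   1.262  0.009] turn [0.0003 0.0006 0.0011]
0.2842064838039389
```

Descend to z≈0.021 with a small trim, then look with the wrist camera.

Emit:
send_rows(
  plan=[
    [[-0.01, 0.25, 0.003], [0.0003, 0, 0.0011]],
    [[-0.01, 0.25, 0.003], [0, 0, 0]],
    [[-0.01, 0.25, 0.003], [0, 0, 0]],
    [[0, 0.25, 0], [0, 0, 0]],
    [[0, 0.15, 0], [0, 0, 0]],
    [[0, 0.09, 0], [0, 0, 0]],
    [[0, 0, 0], [0, 0, 0]],
  ],
)

```text
time: 10.55
eef_pos: [0.4685, 0.0161, 0.0209]
tcp_rot: [-0.052, 0.705, -0.705, 0.051]
contact_force: [-0.5, -0.1, -0.8]
opening: 0.28
```

```bash
python3 - <<'E'
from h import *
import cv2
go((.469,.0173,.019),-171.6)
cv2.imwrite("pics/w2.png",read_camera("wrist")["img"])
E
```

```text
t 10.55 pos [0.4685 0.0161 0.0209] xhead -171.65 F [-0.5 -0.1 -0.8]
shift now-axes [-0.005  0.016 -0.01 ] new-axes [-0.005  0.016 -0.01 ] turn [ 0.0001 -0.0001  0.0003]
```

View pics/w2.png

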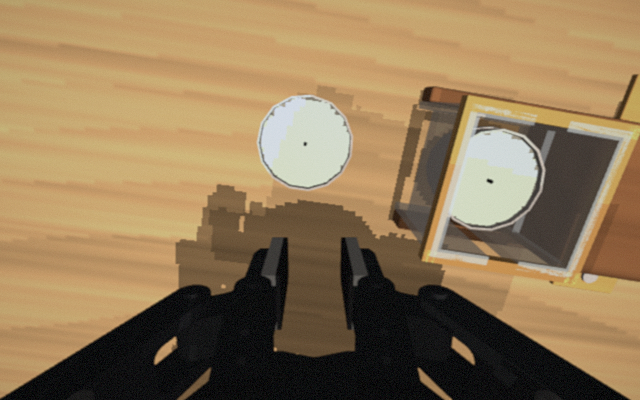

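In the wrist view the tealight is at (305,142) and the finger centre at x=314, so I'll trim about 3.5 mm along tool -z and lower slightly. Then I'll push gently.

Emit:
send_rows(
  plan=[
    [[0, 0.03, -0.03], [0, 0, 0]],
    [[-0.07, 0, 0], [0, 0, 0]],
    [[-0.07, 0, 0], [0, 0, 0]],
    [[-0.05, 0, 0], [0, 0, 0]],
    [[-0.05, 0, 0], [0, 0, 0]],
    [[-0.05, 0, 0], [0, 0, 0]],
    [[-0.05, 0, 0], [0, 0, 0]],
    [[-0.05, 0, 0], [0, 0, 0]],
    [[-0.05, 0, 0], [0, 0, 0]],
    [[-0.05, 0, 0], [0, 0, 0]],
    [[-0.05, 0, 0], [0, 0, 0]],
    [[-0.04, 0, 0], [0, 0, 0]],
  ],
)

```text
time: 11.8
eef_pos: [0.5386, 0.0304, 0.0191]
tcp_rot: [0.051, -0.705, 0.705, -0.052]
contact_force: [-0.7, -0.4, 0.4]
opening: 0.277
```

```bash
python3 - <<'E'
from h import *
import cv2
go((.6725,.0474,.019),-171.6)
a=read_camera("wrist")["img"];b=read_camera("top")["img"][135:250,260:420]
cv2.imwrite("pics/w3.png",np.hstack([cv2.resize(a[:,100:540],(330,300)),cv2.resize(b,(417,300),interpolation=cv2.INTER_CUBIC)]))
E
```

```text
t 11.8 pos [0.5386 0.0304 0.0191] xhead -171.62 F [-0.7 -0.4  0.4]
shift now-axes [-1.125  0.002  0.022] new-axes [-1.125e+00  1.000e-03  2.300e-02] turn [-0.0001 -0.0001 -0.0002]
```

View pics/w3.png

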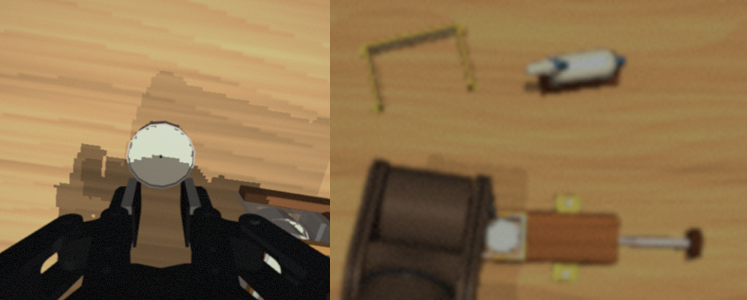

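The tealight is nested evenly between the fingertips at wrist crop (160,153). I'll keep pushing.

Emit:
send_rows(
  plan=[
    [[-0.05, 0, 0.002], [0, 0, 0]],
    [[-0.055, 0, 0.002], [0, 0, 0]],
    [[-0.055, 0, 0.002], [0, 0, 0]],
    [[-0.055, 0, 0.002], [0, 0, 0]],
    [[-0.055, 0, 0.002], [0, 0, 0]],
    [[-0.055, 0, 0.002], [0, 0, 0]],
    [[-0.055, 0, 0.002], [0, 0, 0]],
    [[-0.055, 0, 0.002], [0, 0, 0]],
    [[-0.055, 0, 0.002], [0, 0, 0]],
    [[-0.055, 0, 0.002], [0, 0, 0]],
    [[-0.05, 0, 0.002], [0, 0, 0]],
    [[-0.03, 0, 0], [0, 0, 0]],
  ],
)

```text
time: 13.1
eef_pos: [0.6133, 0.0387, 0.0192]
tcp_rot: [0.051, -0.705, 0.705, -0.052]
contact_force: [0.4, -0.8, -0.5]
opening: 0.284
```

```bash
python3 - <<'E'
from h import *
import cv2
go((.6725,.0474,.019),-171.6)
a=read_camera("wrist")["img"];b=read_camera("scene")["img"][180:290,240:420]
cv2.imwrite("pics/w4.png",np.hstack([cv2.resize(a[:,60:580],(390,300)),cv2.resize(b,(410,250),interpolation=cv2.INTER_CUBIC,).__class__(1) if 0 else cv2.resize(b,(410,300),interpolation=cv2.INTER_CUBIC)]))
E
```

```text
t 13.1 pos [0.6133 0.0387 0.0192] xhead -171.62 F [ 0.4 -0.8 -0.5]
shift now-axes [-0.499  0.003  0.   ] new-axes [-0.499  0.002  0.001] turn [-0.0001 -0.0001 -0.0003]
```

View pics/w4.png

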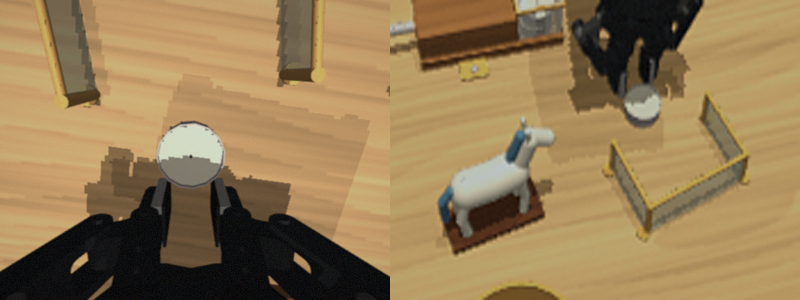

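The tealight at (191,153) is midway between the posts at (80,100) and (300,75). For the last stretch I'll slow to a stop.

Emit:
send_rows(
  plan=[
    [[-0.05, 0, 0], [0, 0, 0]],
    [[-0.05, 0, 0], [0, 0, 0]],
    [[-0.05, 0, 0], [0, 0, 0]],
    [[-0.05, 0, 0], [0, 0, 0]],
    [[-0.05, 0, 0], [0, 0, 0]],
    [[-0.05, 0, 0], [0, 0, 0]],
    [[-0.05, 0, 0], [0, 0, 0]],
    [[-0.05, 0, 0], [0, 0, 0]],
    [[-0.04, 0, 0], [0, 0, 0]],
    [[-0.03, 0, 0], [0, 0, 0]],
    [[-0.02, 0, 0], [0, 0, 0]],
    [[-0.01, 0, 0], [0, 0, 0]],
  ],
)

```text
time: 14.4
eef_pos: [0.6721, 0.0474, 0.0192]
tcp_rot: [0.051, -0.705, 0.705, -0.052]
contact_force: [-0.6, 0.0, 0.2]
opening: 0.286
```

Emit:
send_rows(
  plan=[
    [[0, 0, 0], [0, 0, 0]],
    [[0.1, 0, 0], [0, 0, 0]],
    [[0.2, 0, 0], [0, 0, 0]],
    [[0.2, 0, 0], [0, 0, 0]],
    [[0.2, 0, 0], [0, 0, 0]],
    [[0, -0.25, 0], [0, 0, 0]],
    [[0, -0.25, 0], [0, 0, 0]],
    [[0, -0.25, 0], [0, 0, 0]],
    [[0, -0.25, 0], [0, 0, 0]],
    [[0, 0, 0], [0, 0, 0]],
    [[0, 0, 0], [0, 0, 0]],
  ],
)

```text
time: 15.5
eef_pos: [0.5889, 0.0352, 0.1399]
tcp_rot: [0.051, -0.705, 0.705, -0.053]
contact_force: [-0.2, 0.8, 0.7]
opening: 0.277
```

```bash
python3 - <<'E'
from h import *
import cv2
b=read_camera("top")["img"][125:250,260:420]
cv2.imwrite("pics/f.png",cv2.resize(b,(800,625-25) if 0 else None,fx=4.8,fy=4.8,interpolation=cv2.INTER_CUBIC))
E
```

```text
(no output)
```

View pics/f.png

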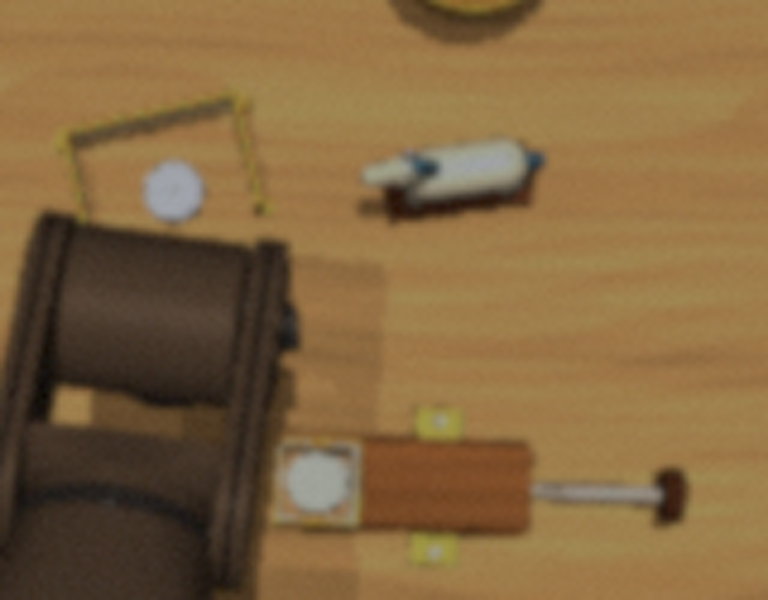

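```bash
python3 - <<'E'
from h import *
from plant import sign_off
t=top(260+(174-1.9)/4.8,125+(191-1.9)/4.8,.015);r=t-np.array([.7018,.0521]);a=np.radians(13.1)
x=r@[np.cos(a),np.sin(a)];y=r@[-np.sin(a),np.cos(a)];s=get_state()
print(t,"screen x,y",x,y,s["time"],s["contact_force"])
if -.010<x<.012 and abs(y)<.03: print(sign_off())
E
```

```text
[0.69611539 0.04800926] screen x,y -0.006463847661524908 -0.002695859970194965 15.55 [0.2089721  0.55664601 0.07028929]
the job is handed in; nothing more can be done
None
```

The job is done and handed in at 15.6 s of the 58 s allowed; the hand-in gave no verdict.

- **Press:** I pressed the plunger once until it hit its stop. The force rose from about 7 N to 19 N with no further travel. One tealight came out, the plunger sprang back and the next tealight dropped into place in the magazine.
- **Nudge:** I pushed the tealight into the screen between the two fingertips, with the gap too narrow to grip it, then backed off and lifted clear.
- **Last check:** From the top camera the tealight's centre is at about x = -6 mm, y = -3 mm in the screen's frame. It needs x of -14 mm or more, so it is wholly inside, within the 2 mm or so the calibration allows.
- **Other things:** The horse and the dispenser looked unmoved in the last picture. The vase, cups, bell and incense box were outside that crop, so I did not check them again. The arm's path stayed clear of them.

The force on the tool was about 0.6 N at the end, in line with its reading when free. No check failed or disagreed.

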